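Socket key onto the bench clamp

TASK

Take the middle-sized of the three steel socket keys and push it, gently, down over the clamp's upright square drive until the spring ball clicks and the key sits fully home on the collar. Then turn the key clockwise (seen from above) until the collar's pointer stands at the raised lock mark, and let go, leaving the key on the drive. Leave the other two keys and the oil bottle where they stand.

Things in the scene. Friction and masses are not known exactly. Their poses are not given: they have to be found in the camera images.
- key_centre (a point): The key to use: middle-sized of three, plain steel, about 0.3 kg, standing upright at the start. 76 mm tall: below, a round barrel 36 mm in diameter, 32 mm tall; above it a square grip 26 x 26 mm, 44 mm tall, flats square to the key's x and y. This point is its centre, 38 mm above its foot; z is up.
- key_foot (a point): Centre of the key's underside, in the mouth of its square hole: 20.2 mm wide, 26 mm deep, no bevel, sides parallel to the grip's flats. Each side of the hole has a 9 mm dimple hole 11 mm above the foot, seen as four dark spots on the barrel. The key fits the drive in any of four quarter turns.
- clamp: Green iron clamp fixed to the bench, base 190 x 110 mm. Its jaws, 85 mm or more from the drive, hold a turned wooden finial up to 143 mm above the bench. Origin on the bench under the drive's axis, x towards the jaws, z up. More than 40 N between key and clamp is too rough.
- shoulder (a point): Where the drive's axis meets the collar's flat top, 50 mm above the bench; does not turn, axes as the clamp's. The key's foot rests here when home. A spring ball stands 2.6 mm out of one side of the drive, 11 mm above this point: pushing the key over it takes about 10 to 20 N, and it clicks in during the last few mm.
- drive_top (a point): Centre of the top of the steel square drive, 24 mm above the collar; square 19 mm wide, top edges bevelled 0.8 mm over the last 1.5 mm. This point does not turn and the square's angle is NOT measured: it is the clamp's yaw less joint cam, but off by up to 0.55 rad either way. See it from above, or feel for it: turn the key under light pressure until it drops on.
- cam (a joint): Turn of the collar together with the drive, rad, growing clockwise seen from above. 0 to 0.15 at the start, 1.05 with the pointer at the lock mark, end stop at 1.5. Stays where it is left; turning takes about 0.2 N m. The collar is a dark steel disc 60 mm across with a steel pointer reaching 43 mm from the axis.
- lock_mark (a point): Top of the raised steel lock mark on the clamp's base, 50 mm from the drive's axis and 42 mm above the bench; the collar's pointer is to stand in line with it.
- small_key_centre (a point): The small key, not to be used: the same shape, barrel 26 mm in diameter, 64 mm tall. Its centre, 32 mm up.
- big_key_centre (a point): The big key, not to be used: the same shape, barrel 49 mm in diameter, 91 mm tall. Its centre, 46 mm up.
- oil_centre (a point): Amber bottle of oil with a white cap, 62 mm in diameter, 160 mm tall, standing near the keys. Its centre, 80 mm up.
Not all that is in view belongs to the job. Leave any orange look-alike of the part that bears key_centre alone. Several things have the shape of the clamp; the one meant has the colours described above.

How it is judged:
By the outcome, as a careful person would: the job done as asked, in the order asked, and still so for the second after the job is handed in, with the robot touching nothing.
It also fails if it takes over 72 s, if anything falls off the work surface, if the arm or the gripper's body presses on something with over 40 N, if the wrist force passes 120 N, or if a joint passes its speed limit or range.

ROBOT

A 6-joint arm with a two-finger parallel gripper is mounted at the origin on the work surface. World frame = base frame: x ahead of the robot, y to its left, z up, the work surface at z = 0. Lengths are in mm, angles in degrees, forces in N, time in s.
With the tool pointing down it reaches from about 350 to 850 mm from the base axis. Payload 8.1 kg.
Tool frame: the origin (TCP) lies midway between the tips of the shut fingers; the grasp point (between the pads) lies 19 mm behind it; z points along the fingers, y is the line along which they close (so a half turn about z gives the same grasp; the last joint's range is limited). The gripper opens to 85 mm and grips with 20 to 120 N. Pads are 22 mm wide; open, the fingers measure 114 mm over their backs; the gripper's body (76 mm by 85 mm) begins 54 mm behind the grasp point. The pads swing forward as they close: fully open they stand 13 mm farther back than shut.
Start: joints at [-4.893, 7.471, 85.268, -0, 87.261, -4.893], TCP at [600.004, 0.022, 231.292] pointing down, gripper open.
Joint ranges: [-169.43, 169.43], [-51.17, 129.36], [1.28, 143.12], [-76.62, 256.62], [0, 156.53], [-152.29, 152.29]. Speed limits (degrees/s): [136.94, 136.94, 159.86, 180, 180, 180].

INTERFACE

Orientations are given as [roll, pitch, yaw] about the fixed x, y, z axes, in that order (R = Rz(yaw) Ry(pitch) Rx(roll)).
In Python, from bench import sense, snapshot, camera_params, hand_in, masks_of, pinpoint gives the robot as it stands.
- The arm moves only by the tool step_arm, never from a script. Its argument "targets" is a list of rows, each an object with "angular": the turn, a rotation vector about the tool's x, y, z scaled (see below), a list of three; "dp": the shift along the tool's x, y, z scaled (see below), a list of three; "fingers": the closure, from 0 (fully open) to 1 (shut). A call has exactly 8 rows; each row is the pose to reach, as a shift and turn from the pose commanded when the call began, along the tool's axes at that moment, turning the shorter way round; what a row does not reach only later rows make up. The controller multiplies each number of a shift by 0.2 m and each number of a turn by 180 degrees. A row lasts 1/8 s, in which the tool goes at most 62.5 mm and 10.7 degrees, less where a joint would pass 70% of its speed; a pose out of reach is approached as far as the arm can. A call with a number of a shift or a turn outside -1 to 1 is refused whole. A call with a gripper value outside its range is refused whole. The fingers move at their own pace and stop on an object; "newtons" is the grip in N (left out, the last holds). Time passes only in rows, so rows that repeat a pose let the fingers close, or fill a call up. It gives the time, the measured TCP pose, the force, the opening and the grip force at its end, in the units of the state.
- sense(): the state, without advancing time (a new reading comes with each control period).
- snapshot(name): name is "scene" or "side" or "wrist"; returns the picture (480x640x3 uint8, blue, green, red); there is no depth.
- camera_params(name): a dict with "vfov" (degrees; the focal length in pixels is half the picture's height over the tangent of half this angle, whatever the lens; pixels are square), "cx", "cy" (the principal point, pixels), "R" (3x3) and "t" (3): a world point X has camera coordinates R X + t. Camera axes: x right, y down, z forward; pixel columns grow to the right and rows downward; lengths in mm; the calibration is good to about 2 mm. The wrist camera is an equidistant fisheye: a pixel r from the principal point sees the ray r / f radians off the axis. A picture is of the moment at which its call begins: read the wrist's pose just before it. camera_params takes no time and is no camera call; for the wrist camera it gives the pose at the moment of the call.
- hand_in(): hands the job in; it is judged then, once.
Trained networks look in the newest picture that a camera, given by its name, has taken for a name from the list of things; names that differ only in an ending like _2 or _b are one class to them, and where a whole thing is asked for, a point or a joint stands for the part that bears it (a point fixed in the world has none). Each returns a list of dicts, best first, with "conf" (0 to 1); they miss things now and then, are a little off and sometimes report something else, mostly with a low value. They report only what shows in the picture. A call takes as long as a camera call. They do not tell look-alikes from the thing itself.
- masks_of(camera, label): "pixels" (480x640 bool, what is visible of it) and "at" ([column, row] in pixels, amid what is visible of it).
- pinpoint(camera, label): "at" ([column, row] in pixels: a listed point, or the origin of a listed thing).
The state is a dict: "time": time; "joint_pos": joint angles; "qd": joint speeds; "joint_efforts": joint torques, N m; "tool_pos": TCP position; "tcp_rot": TCP orientation; "ft_force": force on the tool from outside, world axes, zero at the start; "wrist_torque": the same for the moment, N m; "finger_gap": finger opening in mm; "grip_force": force on a finger pad.
Only numpy, scipy, OpenCV 4.12 (cv2) and the standard library are available. Lean on these libraries where they do the work, as an engineer would, in place of code of your own. Each camera call takes 0.05 s, during which the arm holds its last target. There are 200 camera calls.

## Working session

There is one attempt and no reset: what is moved stays moved. The work goes in short steps, Python scripts to look and compute and a tool call to move; the robot and the scene stay as the last step left them, time stands still between calls to the robot, and variables do not carry over. Pictures are saved under pics/ and viewed, at most 10 in all, crops included, and the job is handed in when it is done.

Besides the shell and the picture viewer there is one more tool, called after "Emit:" as a command line: name --argument value ..., lists and objects as JSON in quotes. step_arm: Moves the arm, as the interface text tells. Its arguments: {"type":"object","properties":{"targets":{"type":"array","items":{"type":"object","properties":{"angular":{"type":"array","items":{"type":"number","minimum":-1,"maximum":1}},"dp":{"type":"array","items":{"type":"number","minimum":-1,"maximum":1}},"fingers":{"type":"number"}}}},"newtons":{"type":"number"}},"required":["targets"]}

```bash
mkdir -p pics
cat > h.py <<'E'
import numpy as np, cv2
from bench import *
L=['key_centre','key_foot','small_key_centre','big_key_centre','oil_centre','shoulder','drive_top','lock_mark','clamp']
def ray(p,uv,fish=False):
    f=240/np.tan(np.radians(p['vfov']/2)); R=np.array(p['R']);t=np.array(p['t'])
    d=np.array([uv[0]-p['cx'],uv[1]-p['cy']],float)/f
    if fish:
        th=np.hypot(*d); v=np.array([*(d/max(th,1e-9)*np.sin(th)),np.cos(th)])
    else: v=np.array([*d,1.])
    return -R.T@t, R.T@(v/np.linalg.norm(v))
def proj(p,X,fish=False):
    f=240/np.tan(np.radians(p['vfov']/2)); c=np.array(p['R'])@np.array(X,float)+np.array(p['t'])
    if fish:
        r=np.hypot(c[0],c[1]); th=np.arctan2(r,c[2]); d=c[:2]/max(r,1e-9)*th
    else: d=c[:2]/c[2]
    return np.array([p['cx'],p['cy']])+f*d
def tri(rs):
    A=np.zeros((3,3));b=np.zeros(3)
    for o,v in rs:
        P=np.eye(3)-np.outer(v,v);A+=P;b+=P@o
    X=np.linalg.solve(A,b); return X,[round(float(np.linalg.norm((np.eye(3)-np.outer(v,v))@(X-o))),1) for o,v in rs]
def atz(r,z):
    o,v=r; return o+v*(z-o[2])/v[2]
E
cat > a.py <<'E'
from h import *
for n in ['scene','side','wrist']:
    p=camera_params(n); im=snapshot(n); cv2.imwrite(f'pics/{n}0.png',im); 
    print(n,p['vfov'],(-np.array(p['R']).T@np.array(p['t'])).round())
    for l in L:
        for d in pinpoint(n,l)[:4]: 
            print(' ',l,np.round(d['at'],1),round(d['conf'],2))
E
python3 a.py
```

```text
scene 43.3944425244598 [1079.  267.  877.]
  key_centre [259.4 131. ] 0.91
  key_centre [220.5 139.5] 0.89
  key_centre [193.5 127.5] 0.68
  key_foot [262.6 141. ] 0.94
  key_foot [193.4 144.8] 0.93
  key_foot [220.7 156.6] 0.8
  key_foot [221.1 139.2] 0.64
  small_key_centre [282.2 171.7] 0.81
  big_key_centre [325.5 209.6] 0.91
  big_key_centre [464.3 257.8] 0.42
  oil_centre [190.2 222.9] 0.62
  shoulder [345.  372.6] 0.65
  drive_top [344.3 366.5] 0.88
  drive_top [463.4 257.7] 0.87
  lock_mark [490.5 277.9] 0.92
  lock_mark [379.2 388.2] 0.57
  clamp [342.2 386. ] 0.97
  clamp [453.1 283.3] 0.87
side 47.723115113302754 [256. 540. 603.]
  key_centre [427.4 207.9] 0.97
  key_centre [442.5 187.2] 0.91
  key_centre [462.4 225. ] 0.79
  key_foot [427.7 221.4] 0.92
  key_foot [454.8 242.8] 0.86
  key_foot [441.4 206.3] 0.79
  small_key_centre [410.5 244.4] 0.69
  oil_centre [305.8 190.6] 0.93
  shoulder [160.4 296.6] 0.94
  shoulder [281.4 388. ] 0.65
  drive_top [283.1 375.2] 0.7
  drive_top [152.7 282.2] 0.7
  lock_mark [143.1 323.1] 0.89
  lock_mark [275.7 426.3] 0.78
  lock_mark [427.4 221.3] 0.22
  clamp [166.2 316.5] 0.92
  clamp [285.5 411.7] 0.74
wrist 65.70646984690485 [600.  71. 373.]
  small_key_centre [214.  361.6] 0.56
  big_key_centre [236.6 276.3] 0.87
  oil_centre [403.3 410.7] 0.65
  shoulder [214.5  15.3] 0.94
  shoulder [497.4  85.1] 0.77
  drive_top [207.2   7. ] 0.83
  drive_top [510.9  83.6] 0.78
  drive_top [402.7 412. ] 0.75
  lock_mark [481.6  36.4] 0.69
  clamp [228.6  28.3] 0.94
  clamp [478.5  89.9] 0.89
```

```bash
ls; python3 -c "
import cv2,numpy as np
a=[cv2.imread(f'pics/{n}0.png') for n in ['scene','side','wrist']]
cv2.imwrite('pics/m.png',cv2.resize(np.vstack([np.hstack(a[:2]),np.hstack([a[2],a[2]*0])]),(800,600)))"
```

```text
a.py
h.py
pics
```

View pics/scene0.png

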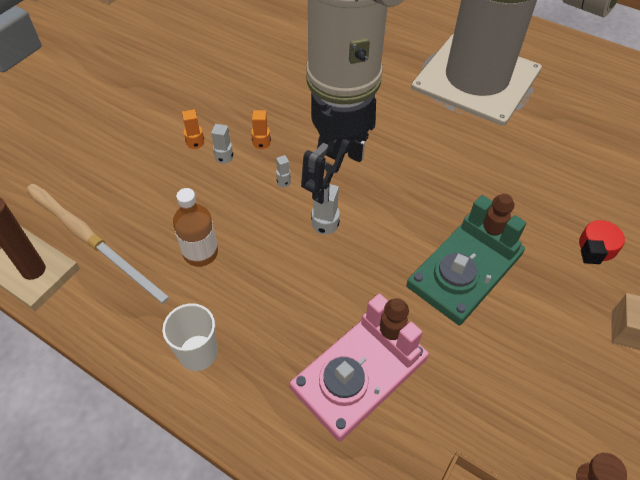

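View pics/wrist0.png

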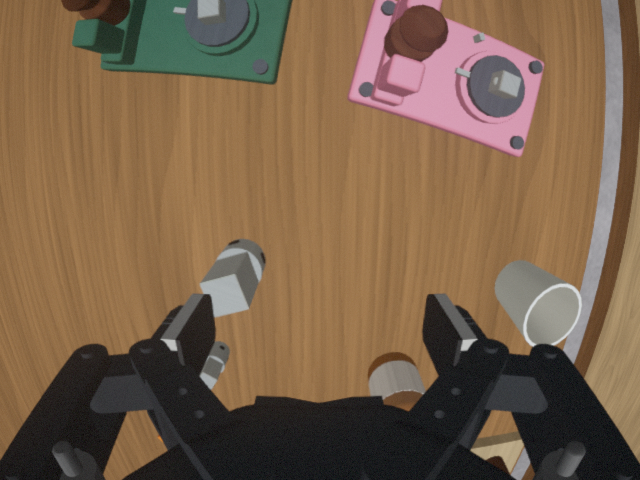

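The scene picture shows three steel keys: (222,143) middle, (283,172) small and (325,210) big. The orange look-alikes are at (193,128) and (259,131). The green clamp is at (465,260); the pink one at (345,375) is a decoy. The wrist view shows the green clamp at the top left and the big key at (235,278).

```bash
cat > b.py <<'E'
from h import *
ps,pd,pw=[camera_params(n) for n in ['scene','side','wrist']]
for a in [(259.4,131),(220.5,139.5),(193.5,127.5)]:
  for b in [(427.4,207.9),(442.5,187.2),(462.4,225)]:
    print('key',a,b,*tri([ray(ps,a),ray(pd,b)]))
S=lambda *u:ray(ps,u); D=lambda *u:ray(pd,u); W=lambda *u:ray(pw,u,True)
print('foot',[tri([S(220.7,156.6),D(*b)]) for b in [(427.7,221.4),(454.8,242.8),(441.4,206.3)]])
print('small',tri([S(282.2,171.7),D(410.5,244.4),W(214,361.6)]))
print('big',tri([S(325.5,209.6),W(236.6,276.3)]))
print('oil',tri([S(190.2,222.9),D(305.8,190.6),W(403.3,410.7)]))
print('drive',tri([S(463.4,257.7),D(152.7,282.2),W(207.2,7)]))
print('lock',tri([S(490.5,277.9),D(143.1,323.1)]))
print('clamp',tri([S(453.1,283.3),D(166.2,316.5),W(228.6,28.3)]))
s=cv2.imread('pics/scene0.png');d=cv2.imread('pics/side0.png')
c=[s[90:190,160:310],d[160:260,380:530],s[190:320,400:530],d[240:370,90:240]]
c=[cv2.resize(i,(400,300),interpolation=cv2.INTER_CUBIC) for i in c]
cv2.imwrite('pics/c1.png',np.vstack([np.hstack(c[:2]),np.hstack(c[2:])]))
E
python3 b.py
```

```text
key (259.4, 131) (427.4, 207.9) [ 465.57474619 -241.82984181   88.21366586] [5.2, 5.2]
key (259.4, 131) (442.5, 187.2) [ 459.36053669 -250.89072529  107.8875618 ] [16.5, 16.5]
key (259.4, 131) (462.4, 225) [ 413.91867068 -286.68673934   32.88863015] [3.3, 3.3]
key (220.5, 139.5) (427.4, 207.9) [ 486.50650059 -322.89344711   36.51286107] [7.2, 7.2]
key (220.5, 139.5) (442.5, 187.2) [ 479.50501069 -332.55605482   58.36048581] [16.7, 16.7]
key (220.5, 139.5) (462.4, 225) [ 430.87298925 -379.91546992  -29.59117815] [2.0, 2.0]
key (193.5, 127.5) (427.4, 207.9) [ 492.79038527 -380.66091512   18.57666678] [25.6, 25.6]
key (193.5, 127.5) (442.5, 187.2) [ 484.67328118 -394.00203367   38.70388551] [0.2, 0.2]
key (193.5, 127.5) (462.4, 225) [ 434.02511711 -447.90962819  -54.51109162] [17.5, 17.5]
foot [(array([ 487.86725652, -329.99084011,   -5.61086452]), [0.9, 0.9]), (array([ 439.02382247, -379.59802128,  -76.1445342 ]), [0.8, 0.8]), (array([ 479.54284092, -340.34643887,    9.07528634]), [18.8, 18.8])]
small (array([ 478.12120743, -186.86778039,   31.37695541]), [1.4, 5.3, 3.9])
big (array([522.08250986, -65.15787211,  47.90013835]), [1.6, 1.6])
oil (array([ 692.73567356, -217.79756781,   74.58471986]), [8.2, 8.0, 0.7])
drive (array([591.6588645 , 186.29048616, 202.29982491]), [9.7, 61.4, 69.2])
lock (array([610.08337551, 254.13644663, 196.21634963]), [17.6, 17.6])
clamp (array([592.27015801, 185.31627048, 145.5256791 ]), [12.6, 57.1, 68.0])
```

View pics/c1.png

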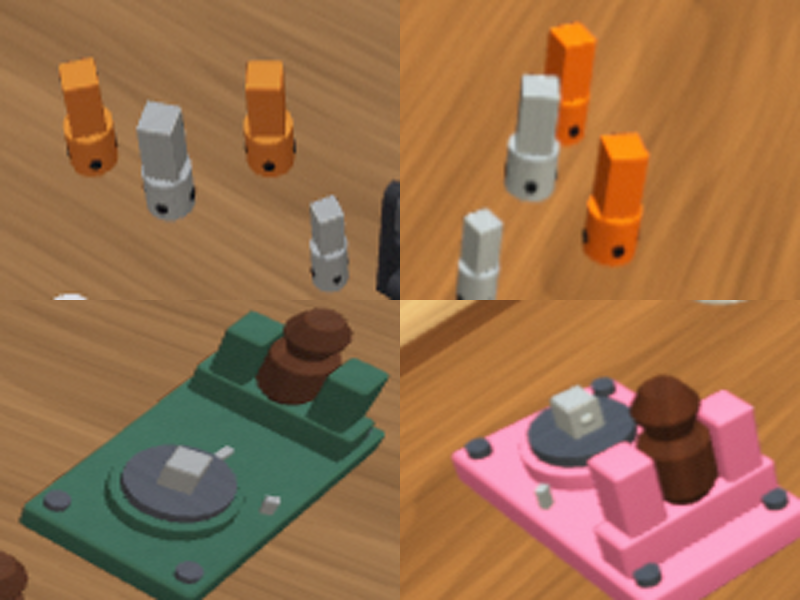

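The top-left crops confirm the plain steel key at scene (222,143) / side (429,207) as the middle one; the orange keys are look-alikes. The green clamp (bottom left) is the one meant, and the pink one is a decoy.

```bash
cat > b2.py <<'E'
from h import *
ps,pd,pw=[camera_params(n) for n in ['scene','side','wrist']]
S=lambda *u:ray(ps,u); D=lambda *u:ray(pd,u); W=lambda *u:ray(pw,u,True)
print('drive',tri([S(463.4,257.7),D(283.1,375.2),W(207.2,7)]))
print('drive2',tri([S(463.4,257.7),D(283.1,375.2)]))
print('lock',tri([S(490.5,277.9),D(275.7,426.3)]))
print('clamp',tri([S(453.1,283.3),D(285.5,411.7)]))
print('key foot z0',atz(S(220.7,156.6),0),atz(D(427.7,221.4),0))
s=sense(); print(s)
print(np.array(pw['R']).round(3),pw['t'])
E
python3 b2.py
```

```text
drive (array([505.76546737, 180.47096195,  72.67523132]), [3.6, 0.3, 3.7])
drive2 (array([504.17828462, 182.57152491,  75.63441538]), [0.2, 0.2])
lock (array([489.50405941, 229.96879023,  40.08472584]), [1.8, 1.8])
clamp (array([506.17387819, 181.20887589,  -0.56751078]), [0.1, 0.1])
key foot z0 [ 4.90817259e+02 -3.27165810e+02 -1.13686838e-13] [ 485.87334587 -320.52534976    0.        ]
{'time': 1.5, 'joint_pos': array([-4.89245330e+00,  7.47022933e+00,  8.52672025e+01, -7.71629232e-04,
        8.72620414e+01, -4.89399014e+00]), 'qd': array([-0.05226517,  0.03906035,  0.07645252, -0.03252624, -0.04274686,
        0.00172889]), 'joint_efforts': array([-2.13566132e-04, -5.69313705e+01, -5.00849891e+01, -4.43871240e-04,
        1.52671226e-03,  5.85296607e-05]), 'tool_pos': array([6.00005060e+02, 2.33327138e-02, 2.31307730e+02]), 'tcp_rot': array([1.79999541e+02, 8.12875692e-04, 9.00015737e+01]), 'ft_force': array([ 0.63297786, -0.87595879,  0.37425811]), 'wrist_torque': array([ 0.01135165, -0.01282149,  0.00164041]), 'grip_force': 0.0, 'finger_gap': 85.67546294130472}
[[ 1.     0.     0.001]
 [ 0.    -0.959  0.283]
 [ 0.001 -0.283 -0.959]] [-600.77469048  -37.08494668  377.1501203 ]
```

View pics/side0.png

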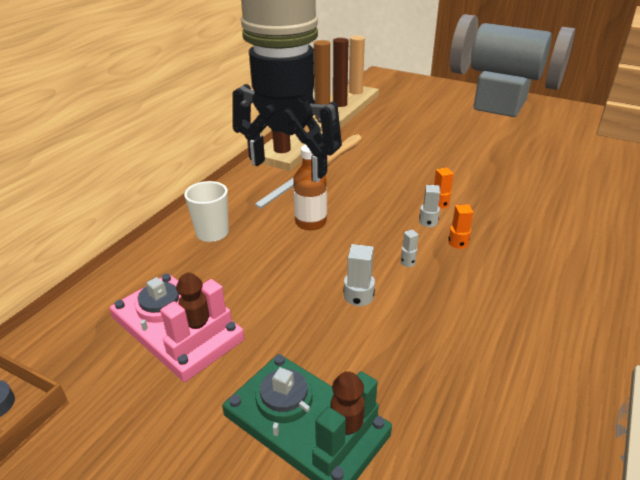

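The side view shows the steel middle key at (430,207), the green clamp at (305,415) with its drive at (283,380), and orange keys at (443,187) and (461,226). Next I move so the wrist camera sees the key from close by.

Emit:
step_arm --targets '[{"dp": [-0.15,-0.04,0],"fingers": 0},{"dp": [-0.3,-0.08,0],"fingers": 0},{"dp": [-0.45,-0.12,0],"fingers": 0},{"dp": [-0.6,-0.16,0],"fingers": 0},{"dp": [-0.75,-0.2,0],"fingers": 0},{"dp": [-0.9,-0.25,0],"fingers": 0},{"dp": [-1,-0.28,0],"fingers": 0},{"dp": [-1,-0.28,0],"fingers": 0}]'

```text
validation failed for argument at $.ta...
```

Emit:
step_arm --targets '[{"dp": [-0.15,-0.04,0],"fingers": 0},{"dp": [-0.3,-0.08,0],"fingers": 0},{"dp": [-0.45,-0.12,0],"fingers": 0},{"dp": [-0.6,-0.16,0],"fingers": 0},{"dp": [-0.75,-0.2,0],"fingers": 0},{"dp": [-0.9,-0.25,0],"fingers": 0},{"dp": [-0.95,-0.28,0],"fingers": 0},{"dp": [-0.95,-0.28,0],"fingers": 0}]'

```text
validation failed for argument at $.ta...
```

```bash
cat > c.py <<'E'
from h import *
import sys
n=sys.argv[1]
p=camera_params('wrist'); im=snapshot('wrist'); cv2.imwrite(f'pics/{n}.png',im)
np.save(f'{n}.npy',p,allow_pickle=True)
s=sense(); print(s['time'],s['tool_pos'],s['tcp_rot'],s['finger_gap'])
for l in sys.argv[2:]:
    for d in pinpoint('wrist',l)[:4]:
        r=ray(p,d['at'],True); z={'key_centre':38,'key_foot':0,'drive_top':74,'shoulder':50,'lock_mark':42,'clamp':0}.get(l,30)
        print(l,np.round(d['at'],1),round(d['conf'],2),atz(r,z).round(1))
E
python3 c.py w1 key_centre key_foot
```

```text
1.55 [6.00002586e+02 2.86448009e-02 2.31284899e+02] [-1.79999743e+02 -6.84209329e-04  9.00007631e+01] 85.50879860121528
key_foot [227.7  27.4] 0.4 [509.3 178.4   0. ]
```

View pics/w1.png

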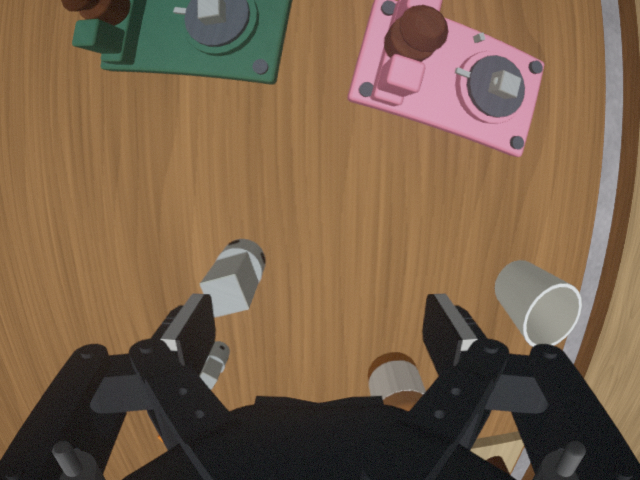

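The move was refused: every row also needs "angular". The picture is the same as before.

Emit:
step_arm --targets '[{"angular": [0,0,0],"dp": [-0.15,-0.04,0],"fingers": 0},{"angular": [0,0,0],"dp": [-0.3,-0.08,0],"fingers": 0},{"angular": [0,0,0],"dp": [-0.45,-0.12,0],"fingers": 0},{"angular": [0,0,0],"dp": [-0.6,-0.16,0],"fingers": 0},{"angular": [0,0,0],"dp": [-0.75,-0.2,0],"fingers": 0},{"angular": [0,0,0],"dp": [-0.9,-0.25,0],"fingers": 0},{"angular": [0,0,0],"dp": [-1,-0.28,0],"fingers": 0},{"angular": [0,0,0],"dp": [-1,-0.28,0],"fingers": 0}]' --newtons 60

```text
time: 2.65
tool_pos: [543.7, -201.1, 231.3]
tcp_rot: [-180.0, 0.0, 89.9]
ft_force: [0.3, -0.2, 0.5]
finger_gap: 85.3
grip_force: 0.0
```

Emit:
step_arm --targets '[{"angular": [0,0,0],"dp": [-0.15,-0.04,0],"fingers": 0},{"angular": [0,0,0],"dp": [-0.3,-0.08,0],"fingers": 0},{"angular": [0,0,0],"dp": [-0.45,-0.12,0],"fingers": 0},{"angular": [0,0,0],"dp": [-0.6,-0.16,0],"fingers": 0},{"angular": [0,0,0],"dp": [-0.75,-0.2,0],"fingers": 0},{"angular": [0,0,0],"dp": [-0.9,-0.25,0],"fingers": 0},{"angular": [0,0,0],"dp": [-0.95,-0.28,0],"fingers": 0},{"angular": [0,0,0],"dp": [-0.95,-0.28,0],"fingers": 0}]'

```text
time: 3.65
tool_pos: [488.1, -389.5, 231.1]
tcp_rot: [-180.0, -0.0, 90.0]
ft_force: [-0.3, 0.3, -0.3]
finger_gap: 85.4
grip_force: 0.0
```

```bash
python3 c.py w2 key_centre key_foot
```

```text
3.7 [ 488.43218106 -389.02719635  231.21963371] [ 1.79990949e+02 -4.07210275e-02  9.00126393e+01] 85.4578873794176
key_centre [315.  136.7] 0.95 [ 485.7 -326.4   38. ]
key_centre [235.2  93.7] 0.68 [ 414.1 -285.5   38. ]
key_centre [320.1 211.3] 0.57 [ 490.3 -394.9   38. ]
key_foot [247.1  94.2] 0.98 [ 417.9 -283.     0. ]
key_foot [316.3 131.6] 0.87 [ 486.7 -322.3    0. ]
key_foot [319.6 207.4] 0.66 [ 490.  -399.5    0. ]
```

View pics/w2.png

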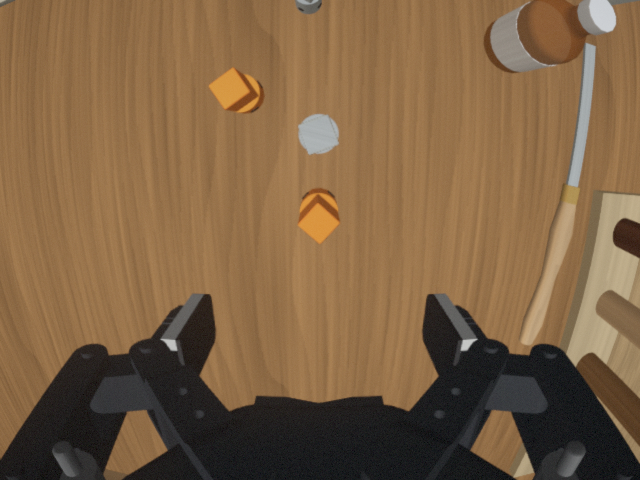

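The wrist view shows the steel key at (318,134) seen from straight above, with orange keys at (235,90) and (319,215). I fit the square's yaw numerically from the edges.

```bash
cat > fit.py <<'E'
from h import *
def grad(im):
    g=cv2.GaussianBlur(cv2.cvtColor(im,cv2.COLOR_BGR2GRAY),(0,0),0.8).astype(np.float32)
    return cv2.Sobel(g,cv2.CV_32F,1,0),cv2.Sobel(g,cv2.CV_32F,0,1)
def fit(im,p,c0,z,half,rad=8,step=1.0,dy=2):
    gx,gy=grad(im); u=np.linspace(-.85,.85,13); res=[]
    R=range(int(-rad/step),int(rad/step)+1)
    for a in range(0,90,dy):
        ca,sa=np.cos(np.radians(a)),np.sin(np.radians(a)); ax=np.array([ca,sa,0]);ay=np.array([-sa,ca,0])
        pts=[];nr=[]
        for n,t in [(ax,ay),(-ax,ay),(ay,ax),(-ay,ax)]:
            for k in u: pts.append(half*(n+k*t)); nr.append(n)
        for i in R:
            for j in R:
                c=np.array([c0[0]+i*step,c0[1]+j*step,z])
                q0=PROJ(p,c+np.array(pts)); q1=PROJ(p,c+np.array(pts)+np.array(nr)*0.5)
                d=q1-q0; d/=np.linalg.norm(d,axis=1)[:,None]
                m=q0.astype(np.float32)
                g=cv2.remap(gx,m[:,:1],m[:,1:],1)[:,0]*d[:,0]+cv2.remap(gy,m[:,:1],m[:,1:],1)[:,0]*d[:,1]
                s=np.abs(g.reshape(4,-1).mean(1)); res.append((np.minimum(s,80).mean(),a,c[0],c[1]))
    res.sort(reverse=True); return res
def PROJ(p,X):
    f=240/np.tan(np.radians(p['vfov']/2)); c=X@np.array(p['R']).T+np.array(p['t'])
    r=np.hypot(c[:,0],c[:,1]); th=np.arctan2(r,c[:,2])
    return np.array([p['cx'],p['cy']])+f*c[:,:2]*(th/np.maximum(r,1e-9))[:,None]
E
cat > d.py <<'E'
from fit import *
im=cv2.imread('pics/w2.png'); p=np.load('w2.npy',allow_pickle=True).item()
r=fit(im,p,(486.5,-324),76,13,rad=6)
for x in r[:6]: print(np.round(x,1))
b={}
for x in r: b.setdefault(x[1]//6*6,round(float(x[0]),1))
print(sorted(b.items()))
c=im[100:170,275:360]; cv2.imwrite('pics/k.png',cv2.resize(c,None,fx=8,fy=8,interpolation=cv2.INTER_CUBIC))
E
python3 d.py
```

```text
[  49.6   22.   487.5 -324. ]
[  49.4   20.   487.5 -324. ]
[  49.    26.   486.5 -323. ]
[  48.9   22.   487.5 -323. ]
[  48.6   28.   486.5 -323. ]
[  48.4   24.   486.5 -323. ]
[(0, 45.2), (6, 47.5), (12, 46.1), (18, 49.6), (24, 49.0), (30, 48.1), (36, 45.8), (42, 41.8), (48, 38.3), (54, 40.6), (60, 41.9), (66, 41.8), (72, 41.5), (78, 39.4), (84, 41.0)]
```

View pics/k.png

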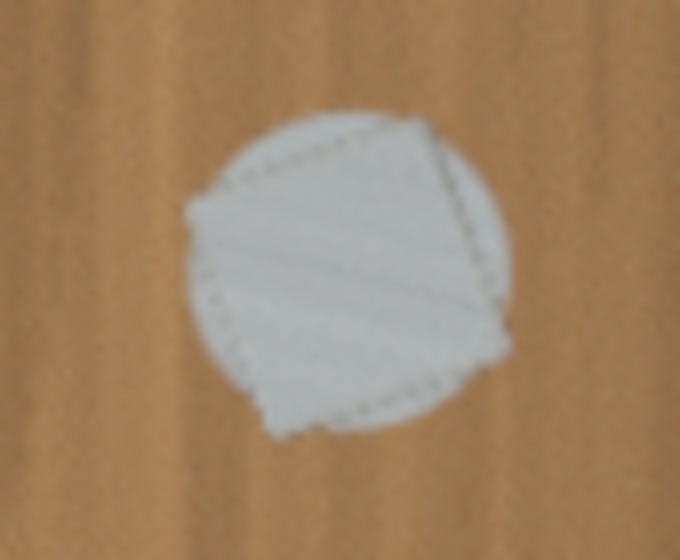

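The crop shows the square's corners at (190,205), (420,122), (508,345) and (277,437), which gives a yaw of about 20.6°. Now I work out the centre.

Run:
```python
from fit import *
p=np.load('w2.npy',allow_pickle=True).item()
P=[atz(ray(p,(275+a/8-.45,100+b/8-.45),True),76) for a,b in [(190,205),(420,122),(508,345),(277,437)]]
P=np.array(P);print(P.round(1),P.mean(0).round(2))
e=[P[1]-P[0],P[2]-P[1],P[2]-P[3],P[3]-P[0]]
print([(round(float(np.linalg.norm(v)),1),round(float(np.degrees(np.arctan2(v[1],v[0]))),1)) for v in e])
# barrel circle outline 187..512 x, 108..430 y at z 32
print(atz(ray(p,(275+349.5/8-.45,100+270/8-.45),True),32))
print(sense()['joint_pos'].round(1))
```

```text
[[ 472.9 -316.2   76. ]
 [ 495.5 -308.    76. ]
 [ 504.3 -330.2   76. ]
 [ 481.4 -339.5   76. ]] [ 488.55 -323.49   76.  ]
[(24.1, 20.0), (23.9, -68.5), (24.7, 22.0), (24.8, -69.9)]
[ 488.62140213 -323.48012283   32.        ]
[-43.2  11.2  81.1   0.   87.7 -43.3]
```

Emit:
step_arm --targets '[{"angular": [0,0,-0.03],"dp": [0.08,0,0.1],"fingers": 0.35},{"angular": [0,0,-0.06],"dp": [0.16,0,0.2],"fingers": 0.35},{"angular": [0,0,-0.09],"dp": [0.24,0,0.3],"fingers": 0.35},{"angular": [0,0,-0.115],"dp": [0.33,0.002,0.4],"fingers": 0.35},{"angular": [0,0,-0.115],"dp": [0.33,0.002,0.5],"fingers": 0.35},{"angular": [0,0,-0.115],"dp": [0.33,0.002,0.57],"fingers": 0.35},{"angular": [0,0,-0.115],"dp": [0.33,0.002,0.6],"fingers": 0.35},{"angular": [0,0,-0.115],"dp": [0.33,0.002,0.6],"fingers": 0.35}]'

```text
time: 4.8
tool_pos: [488.3, -324.4, 111.1]
tcp_rot: [-180.0, -0.0, 110.6]
ft_force: [-0.5, 0.2, 0.8]
finger_gap: 55.4
grip_force: 0.0
```

```bash
python3 c.py w3 key_centre
python3 - <<'E'
from fit import *
p=np.load('w3.npy',allow_pickle=True).item()
print(PROJ(p,np.array([[488.6,-323.5,76.]])))
im=cv2.imread('pics/w3.png'); u,v=PROJ(p,np.array([[488.6,-323.5,76.]]))[0].astype(int)
cv2.imwrite('pics/w3c.png',cv2.resize(im[200:480,180:460],(560,560),interpolation=cv2.INTER_CUBIC))
E
```

```text
4.85 [ 488.55276154 -324.56564701  111.66207071] [1.79986762e+02 2.35250994e-02 1.10647423e+02] 55.41873948476018
key_centre [226.2 144.9] 0.95 [ 416.2 -285.1   38. ]
key_centre [279.8 339.1] 0.74 [ 487.4 -395.7   38. ]
key_centre [319.3 244. ] 0.59 [ 488.5 -322.6   38. ]
[[319.06341391 268.68632736]]
```

View pics/w3c.png

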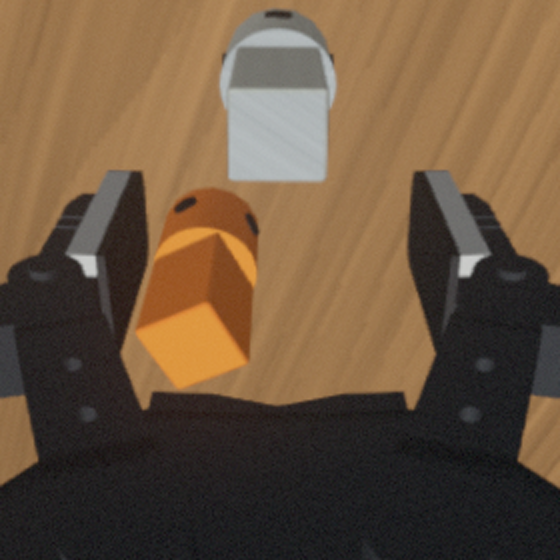

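The crop shows the key's top square at crop (278,134), square to the pads and centred between them. I go down and grip.

Emit:
step_arm --targets '[{"angular": [0,0,0],"dp": [0.008,0.002,0.1],"fingers": 0.35},{"angular": [0,0,0],"dp": [0.008,0.002,0.2],"fingers": 0.35},{"angular": [0,0,0],"dp": [0.008,0.002,0.3],"fingers": 0.35},{"angular": [0,0,0],"dp": [0.008,0.002,0.36],"fingers": 0.35},{"angular": [0,0,0],"dp": [0.008,0.002,0.36],"fingers": 0.35},{"angular": [0,0,0],"dp": [0.008,0.002,0.36],"fingers": 1},{"angular": [0,0,0],"dp": [0.008,0.002,0.36],"fingers": 1},{"angular": [0,0,0],"dp": [0.008,0.002,0.36],"fingers": 1}]' --newtons 60

```text
time: 5.9
tool_pos: [488.9, -322.9, 40.4]
tcp_rot: [179.9, 0.1, 110.7]
ft_force: [0.5, -0.4, 2.7]
finger_gap: 25.2
grip_force: 59.4
```

Emit:
step_arm --targets '[{"angular": [0,0,0],"dp": [0,0,0],"fingers": 1},{"angular": [0,0,0],"dp": [0,0,0],"fingers": 1},{"angular": [0,0,0],"dp": [0,0,-0.1],"fingers": 1},{"angular": [0,0,0],"dp": [0,0,-0.25],"fingers": 1},{"angular": [0,0,0],"dp": [0,0,-0.4],"fingers": 1},{"angular": [0,0,0],"dp": [0,0,-0.55],"fingers": 1},{"angular": [0,0,0],"dp": [0,0,-0.7],"fingers": 1},{"angular": [0,0,0],"dp": [0,0,-0.7],"fingers": 1}]'

```text
time: 6.9
tool_pos: [489.6, -323.5, 183.0]
tcp_rot: [179.8, 0.3, 110.7]
ft_force: [-0.3, -0.6, -4.0]
finger_gap: 25.3
grip_force: 59.7
```

Emit:
step_arm --targets '[{"angular": [0,0,0],"dp": [0.15,0.07,-0.03],"fingers": 1},{"angular": [0,0,0],"dp": [0.3,0.14,-0.06],"fingers": 1},{"angular": [0,0,0],"dp": [0.45,0.21,-0.1],"fingers": 1},{"angular": [0,0,0],"dp": [0.6,0.28,-0.1],"fingers": 1},{"angular": [0,0,0],"dp": [0.75,0.35,-0.1],"fingers": 1},{"angular": [0,0,0],"dp": [0.9,0.42,-0.1],"fingers": 1},{"angular": [0,0,0],"dp": [1,0.48,-0.1],"fingers": 1},{"angular": [0,0,0],"dp": [1,0.48,-0.1],"fingers": 1}]'

```text
time: 7.9
tool_pos: [506.5, -99.5, 197.6]
tcp_rot: [-179.9, -0.1, 110.8]
ft_force: [0.8, 0.2, -3.6]
finger_gap: 25.3
grip_force: 59.8
```

Emit:
step_arm --targets '[{"angular": [0,0,0],"dp": [0.15,0.07,0],"fingers": 1},{"angular": [0,0,0],"dp": [0.3,0.14,0],"fingers": 1},{"angular": [0,0,0],"dp": [0.45,0.21,0],"fingers": 1},{"angular": [0,0,0],"dp": [0.6,0.28,0],"fingers": 1},{"angular": [0,0,0],"dp": [0.75,0.35,0],"fingers": 1},{"angular": [0,0,0],"dp": [0.9,0.42,0],"fingers": 1},{"angular": [0,0,0],"dp": [1,0.48,0],"fingers": 1},{"angular": [0,0,0],"dp": [1,0.48,0],"fingers": 1}]'

```text
time: 8.9
tool_pos: [526.0, 120.3, 198.0]
tcp_rot: [-179.9, -0.0, 110.8]
ft_force: [-0.3, 0.0, -3.2]
finger_gap: 25.5
grip_force: 59.9
```

```bash
python3 c.py w4 drive_top shoulder lock_mark clamp key_foot
python3 - <<'E'
import cv2
im=cv2.imread('pics/w4.png')
from fit import *
p=np.load('w4.npy',allow_pickle=True).item()
r=fit(im,p,(505,181),74,8.9,rad=6)
for x in r[:6]: print(np.round(x,1))
b={}
for x in r: b.setdefault(x[1]//6*6,(round(float(x[0]),1),x[2:]))
print([(k,v[0]) for k,v in sorted(b.items())])
E
```

```text
8.95 [525.97246465 119.33840255 198.14312764] [-1.79888815e+02  5.55683551e-03  1.10748287e+02] 25.14837190682933
drive_top [327.2 143.9] 0.84 [510.8 178.1  74. ]
drive_top [552.8 315.4] 0.81 [765.6 117.5  74. ]
shoulder [541.2 305.4] 0.64 [766.8 116.7  50. ]
shoulder [327. 139.] 0.59 [510.2 180.8  50. ]
lock_mark [324.8  77.3] 0.62 [491.1 226.4  42. ]
lock_mark [549.7 255.3] 0.6 [751.8 165.2  42. ]
clamp [520.2 283.9] 0.83 [767. 119.   0.]
clamp [195.1 429.8] 0.31 [ 479. -221.    0.]
key_foot [316.2 267.5] 0.93 [546.4  60.4   0. ]
key_foot [323.7 139.6] 0.61 [509.1 178.1   0. ]
[ 80.  88. 509. 179.]
[ 80.  88. 509. 178.]
[ 80.  88. 508. 179.]
[ 80.  86. 509. 179.]
[ 80.  86. 509. 178.]
[ 80.  86. 508. 179.]
[(0, 80.0), (6, 80.0), (12, 80.0), (18, 80.0), (24, 77.7), (30, 72.0), (36, 69.2), (42, 67.7), (48, 68.6), (54, 70.0), (60, 71.4), (66, 77.6), (72, 79.4), (78, 80.0), (84, 80.0)]
```

View pics/w4.png

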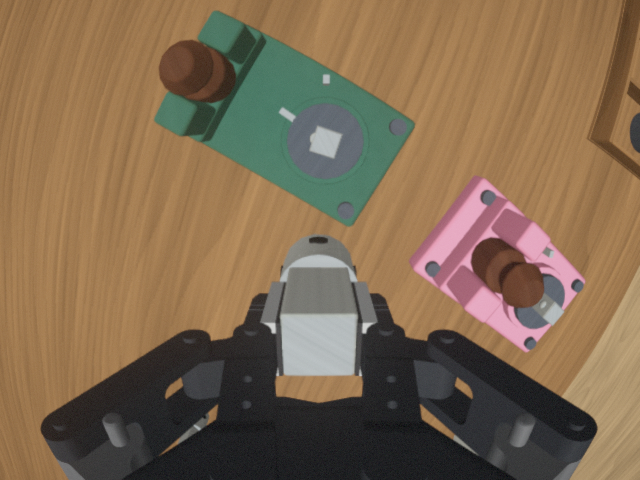

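The wrist view shows the green clamp with its drive at (327,143), the ball bump on its left, the pointer at (288,115) and the lock mark at (326,78). The held key has its top face at about (319,345). I segment the drive and measure the key in the hand in the same picture.

```bash
cat > e.py <<'E'
from fit import *
im=cv2.imread('pics/w4.png'); p=np.load('w4.npy',allow_pickle=True).item()
g=cv2.cvtColor(im,cv2.COLOR_BGR2GRAY)
m=np.zeros_like(g); cv2.circle(m,(326,140),30,255,-1)
b=((g>135)&(m>0)).astype(np.uint8); n,l,st,c=cv2.connectedComponentsWithStats(b)
k=1+np.argmax(st[1:,4]); b=(l==k).astype(np.uint8); print(st[k],c[k])
bo=cv2.morphologyEx(b,cv2.MORPH_OPEN,np.ones((7,7)))
for q in (b,bo):
    r=cv2.minAreaRect(cv2.findContours(q,0,1)[0][0]); print(r)
box=cv2.boxPoints(r); W=np.array([atz(ray(p,x,True),74) for x in box]); print(W.round(1),W.mean(0).round(2))
e=np.diff(W,axis=0); print(np.degrees(np.arctan2(e[:,1],e[:,0])),np.linalg.norm(e,axis=1))
for h in (8.7,9.5):
    gx,gy=None,None
    import fit
    s=fit.np.minimum; 
    r=fit.fit(im,p,(508.5,179),74 if h<9 else 72.5,h,rad=4,dy=1); print('fit',h,[tuple(np.round(x,1)) for x in r[:3]])
print('\n'.join(''.join('#' if v>135 else '+' if v>105 else '.' for v in row) for row in g[120:166,300:352]))
# collar circle centre
d=(g<110)&(np.abs(im.astype(int)[:,:,1]-im[:,:,0])<15)&(np.abs(im.astype(int)[:,:,2]-im[:,:,0])<25)
mm=np.zeros_like(g);cv2.circle(mm,(326,140),42,1,-1); d=(d&(mm>0)).astype(np.uint8)
cc=max(cv2.findContours(d,0,1)[0],key=cv2.contourArea); hull=cv2.convexHull(cc); el=cv2.fitEllipse(hull); print('collar',el,atz(ray(p,el[0],True),50))
# features at pixel
for nm,uv,z in [('pointer tip',(281,110),50),('lock',(326,78),42),('base corner',(413,126),10),('base corner2',(349,224),10)]: print(nm,atz(ray(p,uv,True),z).round(1))
# key in hand
T=np.array([526.2,120.0,198.]); th=np.radians(20.7); tx=np.array([-np.sin(th),np.cos(th),0]);ty=np.array([np.cos(th),np.sin(th),0])
for s in (-1,0,1,2,3):
  pts=[T+tx*(s-13)+[0,0,36.5],T+tx*(s+13)+[0,0,36.5],T+tx*(s+13)+[0,0,-7.5],T+tx*(s+18)-[0,0,7.5],T+tx*(s+18)-[0,0,39.5]]
  print(s,PROJ(p,np.array(pts)).round(1).tolist())
col=cv2.cvtColor(im,cv2.COLOR_BGR2GRAY)[225:385,316:323].mean(1); print(col.round().astype(int).tolist())
E
python3 e.py
```

```text
[309 126  33  33 730] [324.71643836 141.62328767]
((323.7850341796875, 141.39976501464844), (29.589956283569336, 26.569610595703125), 19.29004669189453)
((323.8500061035156, 141.4499969482422), (29.09295082092285, 26.246902465820312), 18.434947967529297)
[[498.1 169.1  74. ]
 [497.3 187.8  74. ]
 [517.8 188.7  74. ]
 [518.7 169.9  74. ]] [507.96 178.88  74.  ]
[ 92.41119266   2.40764264 -87.08876161] [18.74183313 20.53867882 18.80933901]
fit 8.7 [(np.float64(80.0), np.float64(89.0), np.float64(508.5), np.float64(179.0)), (np.float64(80.0), np.float64(88.0), np.float64(508.5), np.float64(179.0)), (np.float64(80.0), np.float64(87.0), np.float64(508.5), np.float64(179.0))]
fit 9.5 [(np.float64(80.0), np.float64(89.0), np.float64(509.5), np.float64(179.0)), (np.float64(80.0), np.float64(89.0), np.float64(509.5), np.float64(178.0)), (np.float64(80.0), np.float64(89.0), np.float64(508.5), np.float64(179.0))]
++++++++.........+..+++.++...+.+..++++++.....+.+++++
..+++.......+...++++++.+++.+++....+++..+.+...+++++++
..+++..+..+..+++++.+.++++.......+++++..+..+....++.++
.+++++.+...+.++++++.++++.
[... 3031 characters left out ...]
 120, 120, 121, 122, 121, 119, 118, 116, 120, 143, 177, 186, 188, 190, 191, 190, 190, 188, 188, 187, 186, 183, 150, 126, 119, 118, 118, 118, 119, 119, 118, 117, 117, 117, 118, 118, 117, 118, 116, 119, 118, 117, 118, 117, 118, 118, 117, 117, 118, 118, 118, 118, 117, 119, 119, 119, 119, 118, 118, 119, 120, 119, 119, 118, 119, 119, 119, 120, 139, 163, 180, 185, 185, 187, 187, 187, 186, 186, 186, 187, 187, 187, 188, 188, 187, 186, 186, 187, 186, 188, 189, 190, 189, 189, 188, 187, 187, 187, 186, 185, 184, 184, 183, 184, 185, 186, 187, 186, 186, 186, 186, 187, 187, 187, 189, 189, 190, 190, 190, 190, 189, 189, 188, 187, 187, 187, 187, 187, 187, 184, 167, 141, 137, 137, 137, 136, 137, 136, 135, 136]
```

Drive top measures about (509.2, 178.9), with its square at θ ≈ 3.5° (mod 90) and the pointer about 56° short of the lock mark. I take the 93.5° quarter so the fingers stay clear of the finial, then look again at that yaw.

Emit:
step_arm --targets '[{"angular": [0,0,-0.055],"dp": [0.03,0.05,0],"fingers": 1},{"angular": [0,0,-0.11],"dp": [0.06,0.1,0.0],"fingers": 1},{"angular": [0,0,-0.165],"dp": [0.09,0.15,0],"fingers": 1},{"angular": [0,0,-0.22],"dp": [0.12,0.2,0.05],"fingers": 1},{"angular": [0,0,-0.275],"dp": [0.15,0.25,0.1],"fingers": 1},{"angular": [0,0,-0.33],"dp": [0.18,0.3,0.15],"fingers": 1},{"angular": [0,0,-0.385],"dp": [0.21,0.336,0.2],"fingers": 1},{"angular": [0,0,-0.404],"dp": [0.21,0.336,0.25],"fingers": 1}]'

```text
time: 10.2
tool_pos: [574.8, 182.6, 148.9]
tcp_rot: [180.0, 0.0, -176.4]
ft_force: [0.2, -0.4, -3.6]
finger_gap: 25.3
grip_force: 59.9
```

Emit:
step_arm --targets '[{"angular": [0,0,0],"dp": [0,0,0],"fingers": 1},{"angular": [0,0,0],"dp": [0,0,0],"fingers": 1},{"angular": [0,0,0],"dp": [0,0,0],"fingers": 1},{"angular": [0,0,0],"dp": [0,0,0],"fingers": 1},{"angular": [0,0,0],"dp": [0,0,0],"fingers": 1},{"angular": [0,0,0],"dp": [0,0,0],"fingers": 1},{"angular": [0,0,0],"dp": [0,0,0],"fingers": 1},{"angular": [0,0,0],"dp": [0,0,0],"fingers": 1}]'

```text
time: 11.2
tool_pos: [574.4, 182.8, 149.3]
tcp_rot: [180.0, -0.0, -176.6]
ft_force: [-0.9, -0.5, -3.9]
finger_gap: 25.4
grip_force: 59.9
```

```bash
cat > f.py <<'E'
from fit import *
import sys
n=sys.argv[1]
im=cv2.imread(f'pics/{n}.png'); p=np.load(f'{n}.npy',allow_pickle=True).item()
g=cv2.cvtColor(im,cv2.COLOR_BGR2GRAY)
u,v=PROJ(p,np.array([[509.2,178.9,74.]]))[0].astype(int); print('drive px',u,v)
x0,y0=u-36,v-34
print('\n'.join(''.join('#' if q>140 else '+' if q>110 else '.' for q in row) for row in g[y0:v+34,x0:u+36:1]),x0,y0)
s=sense(); T=s['tool_pos']; th=np.radians(s['tcp_rot'][2]-90); tx=np.array([-np.sin(th),np.cos(th),0])
for q in (-1,0,1,2):
  pts=[T+tx*(q-13)+[0,0,36.5],T+tx*(q+13)+[0,0,36.5],T+tx*(q+13)+[0,0,-7.5],T+tx*(q+18)-[0,0,7.5],T+tx*(q+18)-[0,0,28.5],T+tx*(q+18)-[0,0,39.5]]
  print(q,PROJ(p,np.array(pts)).round(1)[:,1].tolist())
print((g[225:385,316:323].mean(1)).round().astype(int).tolist())
E
python3 c.py w5 drive_top shoulder key_foot; python3 f.py w5
```

```text
11.25 [574.42610852 182.77388385 149.26066792] [ 1.79999943e+02 -2.16185029e-03 -1.76579094e+02] 25.175906303640847
drive_top [321.  136.6] 0.87 [508.5 179.6  74. ]
shoulder [320.8 136.2] 0.56 [508.8 179.6  50. ]
key_foot [316.  268.6] 0.9 [619.2 182.6   0. ]
key_foot [321.4 134.7] 0.33 [508.8 180.4   0. ]
drive px 319 137
........................................................................
........................................................................
........................................................................
........................................................................
........................................................................
........................................................................
........................................................................
........................................................................
........................................................................
........................................................................
.............................................
[... 4471 characters left out ...]
 136, 136, 136, 137, 137, 135, 133, 132, 134, 150, 175, 180, 183, 183, 185, 184, 184, 183, 181, 181, 180, 177, 144, 134, 133, 134, 132, 133, 133, 133, 132, 132, 133, 133, 132, 133, 132, 133, 132, 132, 132, 133, 133, 133, 132, 132, 132, 134, 133, 134, 132, 133, 133, 133, 134, 132, 133, 133, 133, 133, 133, 133, 133, 133, 133, 133, 134, 135, 150, 165, 176, 180, 180, 180, 181, 181, 180, 180, 181, 180, 181, 182, 182, 181, 181, 180, 180, 180, 181, 182, 182, 184, 183, 183, 182, 181, 181, 180, 180, 179, 178, 177, 177, 178, 179, 180, 180, 180, 180, 180, 180, 180, 181, 182, 182, 183, 184, 184, 184, 183, 182, 182, 181, 182, 181, 180, 181, 181, 180, 172, 152, 129, 124, 121, 120, 121, 120, 121, 125, 126]
```

Run:
```python
from fit import *
p=np.load('w5.npy',allow_pickle=True).item(); im=cv2.imread('pics/w5.png'); g=cv2.cvtColor(im,cv2.COLOR_BGR2GRAY)
D=atz(ray(p,(320.3,137.3),True),73); s=sense(); T=s['tool_pos']; th=np.radians(s['tcp_rot'][2]-90)
tx=np.array([-np.sin(th),np.cos(th)]);ty=np.array([np.cos(th),np.sin(th)])
d=(D-T)[:2]; print(D,T,'tool x',d@tx,'tool y',d@ty, s['tcp_rot'])
# dimple, top face columns
print('dimple cols',np.where(g[239,290:350]<90)[0]+290)
print('top face cols',np.where(g[345,260:380]>165)[0][[0,-1]]+260)
print(PROJ(p,np.array([[*(T[:2]+18.6*tx),T[2]-28.5],[*T[:2],T[2]+36.5]])))
```

```text
[508.91568118 179.2286613   73.        ] [574.42626689 182.74398284 149.28309675] tool x 65.60363267311784 tool y 0.3971212021909515 [-1.79999902e+02 -3.64704529e-03 -1.76581607e+02]
dimple cols [309 310 311 312 313 314 315 316 317 318 319 320 321 322 323 324 325 326
 327]
top face cols [282 355]
[[319.75155484 239.42676149]
 [320.13213677 349.61314787]]
```

Emit:
step_arm --targets '[{"angular": [0,0,0.006],"dp": [0.06,0.001,0],"fingers": 1},{"angular": [0,0,0.006],"dp": [0.12,0.003,0],"fingers": 1},{"angular": [0,0,0.006],"dp": [0.18,0.004,0],"fingers": 1},{"angular": [0,0,0.006],"dp": [0.24,0.005,0],"fingers": 1},{"angular": [0,0,0.006],"dp": [0.3,0.0055,0],"fingers": 1},{"angular": [0,0,0.006],"dp": [0.325,0.0055,0.05],"fingers": 1},{"angular": [0,0,0.006],"dp": [0.325,0.0055,0.1],"fingers": 1},{"angular": [0,0,0.006],"dp": [0.325,0.0055,0.15],"fingers": 1}]'

```text
time: 12.4
tool_pos: [509.4, 179.8, 118.1]
tcp_rot: [-180.0, -0.0, -177.7]
ft_force: [-0.7, -0.4, -3.5]
finger_gap: 25.8
grip_force: 59.9
```

Emit:
step_arm --targets '[{"angular": [0,0,0],"dp": [0,0,0],"fingers": 1},{"angular": [0,0,0],"dp": [0,0,0],"fingers": 1},{"angular": [0,0,0],"dp": [0,0,0.005],"fingers": 1},{"angular": [0,0,0],"dp": [0,0,0.01],"fingers": 1},{"angular": [0,0,0],"dp": [0,0,0.015],"fingers": 1},{"angular": [0,0,0],"dp": [0,0,0.02],"fingers": 1},{"angular": [0,0,0],"dp": [0,0,0.025],"fingers": 1},{"angular": [0,0,0],"dp": [0,0,0.025],"fingers": 1}]'

```text
time: 13.4
tool_pos: [509.4, 180.0, 114.2]
tcp_rot: [-180.0, -0.0, -177.7]
ft_force: [-0.2, -0.1, -2.0]
finger_gap: 25.3
grip_force: 59.9
```

Emit:
step_arm --targets '[{"angular": [0,0,0],"dp": [0,0,0.003],"fingers": 1},{"angular": [0,0,0],"dp": [0,0,0.006],"fingers": 1},{"angular": [0,0,0],"dp": [0,0,0.009],"fingers": 1},{"angular": [0,0,0],"dp": [0,0,0.012],"fingers": 1},{"angular": [0,0,0],"dp": [0,0,0.015],"fingers": 1},{"angular": [0,0,0],"dp": [0,0,0.015],"fingers": 1},{"angular": [0,0,0],"dp": [0,0,0.015],"fingers": 1},{"angular": [0,0,0],"dp": [0,0,0.015],"fingers": 1}]'

```text
time: 14.4
tool_pos: [509.4, 179.9, 111.2]
tcp_rot: [-180.0, -0.0, -177.7]
ft_force: [-1.3, -0.4, -3.5]
finger_gap: 25.1
grip_force: 59.9
```

Emit:
step_arm --targets '[{"angular": [0,0,0],"dp": [0,0,0.004],"fingers": 1},{"angular": [0,0,0],"dp": [0,0,0.008],"fingers": 1},{"angular": [0,0,0],"dp": [0,0,0.012],"fingers": 1},{"angular": [0,0,0],"dp": [0,0,0.016],"fingers": 1},{"angular": [0,0,0],"dp": [0,0,0.02],"fingers": 1},{"angular": [0,0,0],"dp": [0,0,0.02],"fingers": 1},{"angular": [0,0,0],"dp": [0,0,0.02],"fingers": 1},{"angular": [0,0,0],"dp": [0,0,0.02],"fingers": 1}]'

```text
time: 15.4
tool_pos: [509.4, 179.9, 107.2]
tcp_rot: [-180.0, -0.0, -177.7]
ft_force: [-1.9, -0.2, -4.3]
finger_gap: 25.5
grip_force: 59.9
```

The key is on the drive with no resistance. Next comes the ball.

Emit:
step_arm --targets '[{"angular": [0,0,0],"dp": [0,0,0.004],"fingers": 1},{"angular": [0,0,0],"dp": [0,0,0.008],"fingers": 1},{"angular": [0,0,0],"dp": [0,0,0.012],"fingers": 1},{"angular": [0,0,0],"dp": [0,0,0.015],"fingers": 1},{"angular": [0,0,0],"dp": [0,0,0.018],"fingers": 1},{"angular": [0,0,0],"dp": [0,0,0.021],"fingers": 1},{"angular": [0,0,0],"dp": [0,0,0.024],"fingers": 1},{"angular": [0,0,0],"dp": [0,0,0.024],"fingers": 1}]'

```text
time: 16.4
tool_pos: [509.0, 180.0, 102.1]
tcp_rot: [180.0, -0.1, -177.7]
ft_force: [-4.4, 0.4, -1.4]
finger_gap: 25.0
grip_force: 60.5
```

Emit:
step_arm --targets '[{"angular": [0,0,0],"dp": [0,0,0.003],"fingers": 1},{"angular": [0,0,0],"dp": [0,0,0.006],"fingers": 1},{"angular": [0,0,0],"dp": [0,0,0.009],"fingers": 1},{"angular": [0,0,0],"dp": [0,0,0.012],"fingers": 1},{"angular": [0,0,0],"dp": [0,0,0.015],"fingers": 1},{"angular": [0,0,0],"dp": [0,0,0.018],"fingers": 1},{"angular": [0,0,0],"dp": [0,0,0.02],"fingers": 1},{"angular": [0,0,0],"dp": [0,0,0.02],"fingers": 1}]'

```text
time: 17.4
tool_pos: [508.6, 179.7, 97.5]
tcp_rot: [-180.0, -0.1, -177.7]
ft_force: [-4.4, -0.9, -2.0]
finger_gap: 25.6
grip_force: 60.1
```

Emit:
step_arm --targets '[{"angular": [0,0,0],"dp": [0,0,0.003],"fingers": 1},{"angular": [0,0,0],"dp": [0,0,0.006],"fingers": 1},{"angular": [0,0,0],"dp": [0,0,0.009],"fingers": 1},{"angular": [0,0,0],"dp": [0,0,0.012],"fingers": 1},{"angular": [0,0,0],"dp": [0,0,0.015],"fingers": 1},{"angular": [0,0,0],"dp": [0,0,0.018],"fingers": 1},{"angular": [0,0,0],"dp": [0,0,0.021],"fingers": 1},{"angular": [0,0,0],"dp": [0,0,0.024],"fingers": 1}]'

```text
time: 18.4
tool_pos: [509.2, 179.9, 93.2]
tcp_rot: [-180.0, -0.0, -177.7]
ft_force: [-4.2, -0.1, -4.7]
finger_gap: 24.9
grip_force: 59.8
```

Emit:
step_arm --targets '[{"angular": [0,0,0],"dp": [0,0,0.002],"fingers": 1},{"angular": [0,0,0],"dp": [0,0,0.004],"fingers": 1},{"angular": [0,0,0],"dp": [0,0,0.006],"fingers": 1},{"angular": [0,0,0],"dp": [0,0,0.008],"fingers": 1},{"angular": [0,0,0],"dp": [0,0,0.01],"fingers": 1},{"angular": [0,0,0],"dp": [0,0,0.012],"fingers": 1},{"angular": [0,0,0],"dp": [0,0,0.012],"fingers": 1},{"angular": [0,0,0],"dp": [0,0,0.012],"fingers": 1}]'

```text
time: 19.4
tool_pos: [509.6, 180.0, 91.5]
tcp_rot: [180.0, 0.0, -177.7]
ft_force: [-5.8, -0.2, -3.3]
finger_gap: 25.4
grip_force: 59.8
```

Emit:
step_arm --targets '[{"angular": [0,0,0],"dp": [0,0,0.002],"fingers": 1},{"angular": [0,0,0],"dp": [0,0,0.004],"fingers": 1},{"angular": [0,0,0],"dp": [0,0,0.006],"fingers": 1},{"angular": [0,0,0],"dp": [0,0,0.008],"fingers": 1},{"angular": [0,0,0],"dp": [0,0,0.01],"fingers": 1},{"angular": [0,0,0],"dp": [0,0,0.01],"fingers": 1},{"angular": [0,0,0],"dp": [0,0,0.01],"fingers": 1},{"angular": [0,0,0],"dp": [0,0,0.01],"fingers": 1}]'

```text
time: 20.4
tool_pos: [509.7, 180.1, 90.4]
tcp_rot: [180.0, 0.0, -177.7]
ft_force: [-8.4, -1.5, 4.2]
finger_gap: 25.5
grip_force: 60.8
```

Emit:
step_arm --targets '[{"angular": [0,0,0],"dp": [0,0,0.002],"fingers": 1},{"angular": [0,0,0],"dp": [0,0,0.004],"fingers": 1},{"angular": [0,0,0],"dp": [0,0,0.006],"fingers": 1},{"angular": [0,0,0],"dp": [0,0,0.008],"fingers": 1},{"angular": [0,0,0],"dp": [0,0,0.008],"fingers": 1},{"angular": [0,0,0],"dp": [0,0,0.008],"fingers": 1},{"angular": [0,0,0],"dp": [0,0,0.008],"fingers": 1},{"angular": [0,0,0],"dp": [0,0,0.008],"fingers": 1}]'

```text
time: 21.4
tool_pos: [509.9, 180.1, 90.3]
tcp_rot: [180.0, 0.0, -177.7]
ft_force: [-14.2, -2.9, 15.5]
finger_gap: 25.0
grip_force: 62.4
```

z has stopped at 90.3, which matches the foot on the collar (it measured 40.4 when standing on the bench). I ease off the push and check.

Emit:
step_arm --targets '[{"angular": [0,0,0],"dp": [0,0,-0.004],"fingers": 1},{"angular": [0,0,0],"dp": [0,0,-0.008],"fingers": 1},{"angular": [0,0,0],"dp": [0,0,-0.01],"fingers": 1},{"angular": [0,0,0],"dp": [0,0,-0.01],"fingers": 1},{"angular": [0,0,0],"dp": [0,0,-0.01],"fingers": 1},{"angular": [0,0,0],"dp": [0,0,-0.01],"fingers": 1},{"angular": [0,0,0],"dp": [0,0,-0.01],"fingers": 1},{"angular": [0,0,0],"dp": [0,0,-0.01],"fingers": 1}]'

```text
time: 22.4
tool_pos: [509.6, 180.1, 90.4]
tcp_rot: [180.0, 0.0, -177.7]
ft_force: [-7.2, 1.0, 0.1]
finger_gap: 25.3
grip_force: 60.3
```

Run:
```python
from fit import *
s=sense();print(s['tool_pos'],s['ft_force'],s['wrist_torque'],s['joint_pos'].round(1))
for n in ('w4','w5'):
    im=cv2.imread(f'pics/{n}.png'); p=np.load(f'{n}.npy',allow_pickle=True).item()
    hsv=cv2.cvtColor(im,cv2.COLOR_BGR2HSV); b=((hsv[:,:,1]<45)&(hsv[:,:,2]>120)).astype(np.uint8)
    N,l,st,c=cv2.connectedComponentsWithStats(b)
    for k in range(1,N):
        X=atz(ray(p,c[k],True),46)[:2]-[508.95,179.0]; r=np.hypot(*X)
        if st[k,4]>8 and r<65: print(n,c[k].round(1),st[k],r.round(1),np.degrees(np.arctan2(X[1],X[0])).round(1))
```

```text
[509.63689611 180.13325865  90.42426622] [-7.24670895  0.9790478   0.13315355] [-0.07733116  1.41663814  0.0181468 ] [ 14.    4.8 103.3   0.   71.9 -78.3]
w4 [326.   78.6] [323  74   7  10  68] 49.0 109.6
w4 [287.5 114.6] [279 108  18  15 132] 35.5 165.3
w4 [324.7 141.5] [309 124  35  35 836] 0.9 -63.8
w5 [337.7  84.6] [331  74  14  22 169] 36.1 164.7
w5 [391.3 116.8] [386 112  12  10  91] 48.9 109.8
w5 [320.3 136.6] [ 303  118   35   37 1147] 0.4 55.2
```

The key is home. The pointer stands at 165.0° and the mark at 109.7°, so the collar needs 55.3° clockwise plus play. I turn most of it, then look.

Emit:
step_arm --targets '[{"angular": [0,0,0.04],"dp": [0,0,0],"fingers": 1},{"angular": [0,0,0.08],"dp": [0,0,0],"fingers": 1},{"angular": [0,0,0.12],"dp": [0,0,0],"fingers": 1},{"angular": [0,0,0.16],"dp": [0,0,0],"fingers": 1},{"angular": [0,0,0.2],"dp": [0,0,0],"fingers": 1},{"angular": [0,0,0.24],"dp": [0,0,0],"fingers": 1},{"angular": [0,0,0.28],"dp": [0,0,0],"fingers": 1},{"angular": [0,0,0.3],"dp": [0,0,0],"fingers": 1}]'

```text
time: 23.4
tool_pos: [509.3, 179.8, 90.4]
tcp_rot: [-180.0, 0.0, 128.2]
ft_force: [-9.0, -2.3, 2.5]
finger_gap: 25.4
grip_force: 60.5
```

```bash
python3 c.py w6 lock_mark drive_top
cat > g.py <<'E'
from fit import *
import sys
n=sys.argv[1]
s=sense();print(s['tool_pos'],s['tcp_rot'],s['ft_force'],s['wrist_torque'])
for cam in sys.argv[2:]:
    p=camera_params(cam); im=snapshot(cam); cv2.imwrite(f'pics/{n}_{cam}.png',im)
    fish=cam=='wrist'
    for a,r,z in [(109.7,50,42),(109.7,40,48),(165,40,48)]:
        X=[508.95+r*np.cos(np.radians(a)),179+r*np.sin(np.radians(a)),z]; print(cam,a,r,proj(p,X,fish).round(1))
    hsv=cv2.cvtColor(im,cv2.COLOR_BGR2HSV); b=((hsv[:,:,1]<55)&(hsv[:,:,2]>115)).astype(np.uint8)
    N,l,st,c=cv2.connectedComponentsWithStats(b)
    for k in range(1,N):
        X=atz(ray(p,c[k],fish),45)[:2]-[508.95,179.0]; r=np.hypot(*X)
        if st[k,4]>5 and r<75: print(cam,c[k].round(1),st[k],r.round(1),np.degrees(np.arctan2(X[1],X[0])).round(1))
E
python3 g.py g1 wrist scene side
```

```text
23.45 [509.24512641 179.80239087  90.38822243] [-1.79957364e+02  1.72045662e-03  1.28036700e+02] 25.357355975063655
lock_mark [344.1 173.4] 0.83 [490.2 225.4  42. ]
[509.28869072 179.82448062  90.41780892] [-1.79964971e+02  7.54942652e-04  1.28320797e+02] [-8.67161348 -2.29399343  2.19206915] [-0.39948171  1.78632504  0.07113657]
wrist 109.7 50 [347.9 174.6]
wrist 109.7 40 [342.2 194.8]
wrist 165 40 [269.8 206.2]
wrist [347.1 172.9] [340 164  15  19 212] 51.0 110.9
wrist [318.  290.7] [  261   184   116   192 14689] 16.2 -49.5
wrist [422.4 265.2] [412 255  22  21 371] 58.4 36.8
scene 109.7 50 [487.3 276.4]
scene 109.7 40 [481.8 273.2]
scene 165 40 [472.5 254.6]
scene [461.1 240.8] [458 235   7  14  62] 58.8 -162.8
scene [478.5 246.5] [477 246   4   2   8] 62.4 169.1
scene [488.2 249.5] [485 248   7   4  24] 70.2 156.6
scene [457.9 262.1] [450 251  20  20  96] 14.6 -164.9
scene [480.5 271.3] [477 269   8   5  31] 38.7 117.3
scene [488.1 276.4] [486 275   5   4  19] 50.8 107.6
side 109.7 50 [274.3 423. ]
side 109.7 40 [275.8 412.8]
side 165 40 [305.3 403.9]
side [281.6 367.2] [ 264  337   35   62 1603] 32.9 -56.0
side [280.  413.9] [277 408   7  13  63] 39.0 116.6
side [275.3 428.6] [273 422   6  14  68] 59.5 113.0
```

Emit:
step_arm --targets '[{"angular": [0,0,0.01],"dp": [0,0,0],"fingers": 1},{"angular": [0,0,0.02],"dp": [0,0,0],"fingers": 1},{"angular": [0,0,0.03],"dp": [0,0,0],"fingers": 1},{"angular": [0,0,0.034],"dp": [0,0,0],"fingers": 1},{"angular": [0,0,0.034],"dp": [0,0,0],"fingers": 1},{"angular": [0,0,0.034],"dp": [0,0,0],"fingers": 1},{"angular": [0,0,0.034],"dp": [0,0,0],"fingers": 1},{"angular": [0,0,0.034],"dp": [0,0,0],"fingers": 1}]'

```text
time: 24.7
tool_pos: [509.3, 179.8, 90.4]
tcp_rot: [-180.0, 0.0, 122.2]
ft_force: [-9.7, -2.2, 2.1]
finger_gap: 25.0
grip_force: 60.6
```

```bash
cp h.py hh.py; python3 g.py g2 wrist scene side
python3 - <<'E'
import cv2,numpy as np
im=cv2.imread('pics/g2_wrist.png'); s=cv2.imread('pics/g2_scene.png'); d=cv2.imread('pics/g2_side.png')
a=cv2.resize(im[120:280,260:440],(675,600),interpolation=cv2.INTER_CUBIC)
cv2.imwrite('pics/g2c.png',a)
g=cv2.cvtColor(im,cv2.COLOR_BGR2GRAY)
print('\n'.join(''.join('#' if q>150 else '+' if q>115 else '.' for q in row) for row in g[150:245:2,290:400]))
E
```

```text
[509.31165295 179.79114371  90.42097303] [-1.79963524e+02  9.55030113e-03  1.22234969e+02] [-9.70919961 -2.22169291  2.10747466] [-0.42490541  1.79302565  0.16845331]
wrist 109.7 50 [338. 172.]
wrist 109.7 40 [334.1 192.7]
wrist 165 40 [263.6 211.6]
wrist [337.6 170.3] [331 162  14  18 198] 51.1 110.4
wrist [333.3 197.9] [325 184  17  29 321] 36.8 109.0
wrist [317.7 292.8] [  261   212   116   164 14352] 17.5 -56.4
wrist [423.8 254.6] [414 244  21  22 371] 58.8 36.9
scene 109.7 50 [487.3 276.4]
scene 109.7 40 [481.8 273.2]
scene 165 40 [472.5 254.6]
scene [460.5 240.4] [459 234   4  15  44] 59.3 -161.8
scene [456.9 260.5] [450 249  20  19  86] 17.3 -158.1
scene [483.5 249.5] [481 248   6   4  24] 63.8 160.5
scene [464.8 270.1] [463 269   4   3   8] 13.4 116.3
scene [480.2 273.3] [476 271   9   5  32] 38.1 111.6
scene [488.2 276.3] [486 275   5   4  18] 50.9 107.9
side 109.7 50 [274.3 423. ]
side 109.7 40 [275.8 412.8]
side 165 40 [305.3 403.9]
side [281.1 367.3] [ 263  337   35   63 1597] 32.8 -54.9
side [276.9 413.8] [274 408   7  13  65] 39.1 111.1
side [275.3 428.5] [273 422   6  
[... 4646 characters left out ...]
++.++++..........+...+............
++++..++.......++.+++++++++++++++++++..................................+.....++++.++++.....++.................
+..+.++++.+++++++++++++++........+++++++++....................................+++++++++.........+.+...........
++..++.++++++++++++...................+++++++..................................++++++++.....+...+.++....++.+..
...++.++++++++++++....................++++++++++++..............................++++..++...+.+.+....+...++....
...++++++++++++++++..................+++++++++++++++.................+...........+++.+.........++......+......
.++++++++++++++++++++++++++++++++++++++++++++++++++++++...........................++.+++.......++++.++++...+++
```

```bash
cat > k.py <<'E'
from fit import *
P={'w':(camera_params('wrist'),True),'s':(camera_params('scene'),False),'d':(camera_params('side'),False)}
C=np.array([508.95,179.0])
F=lambda k,uv,z: atz(ray(P[k][0],uv,P[k][1]),z)[:2]
pl={'w':((333.3,197.9),(337.6,170.3)),'s':((480.2,273.3),(488.2,276.3)),'d':((276.9,413.8),(275.3,428.5))}
pw0={'s':((480.5,271.3),(488.1,276.4)),'d':((280,413.9),(275.3,428.6))}
L0=C+50*np.array([np.cos(np.radians(109.7)),np.sin(np.radians(109.7))])
for k,(a,b) in pl.items():
  L=F(k,b,41 if k!='d' else 39)
  for zp in (46,48,50):
    q=F(k,a,zp); bias=L-L0
    v=q-bias-C; u=q-C
    print(k,zp,'lock',L.round(1),'ptr ang raw',np.degrees(np.arctan2(u[1],u[0])).round(1),'bias-corr',np.degrees(np.arctan2(v[1],v[0])).round(1),np.hypot(*v).round(1))
# pointer axis direction, wrist
for zp in (46,50):
  d=F('w',(336.5,188),zp)-F('w',(331,208),zp); print('axis',np.degrees(np.arctan2(d[1],d[0])))
E
python3 k.py; python3 -c "print(1)"
```

```text
w 46 lock [491.6 226.6] ptr ang raw 109.1 bias-corr 108.6 36.3
w 48 lock [491.6 226.6] ptr ang raw 109.3 bias-corr 108.9 36.6
w 50 lock [491.6 226.6] ptr ang raw 109.6 bias-corr 109.1 37.0
s 46 lock [490.4 227.3] ptr ang raw 110.5 bias-corr 108.7 36.2
s 48 lock [490.4 227.3] ptr ang raw 108.4 bias-corr 106.5 35.9
s 50 lock [490.4 227.3] ptr ang raw 106.3 bias-corr 104.3 35.6
d 46 lock [488.3 230.3] ptr ang raw 111.4 bias-corr 108.1 34.5
d 48 lock [488.3 230.3] ptr ang raw 111.9 bias-corr 108.8 35.9
d 50 lock [488.3 230.3] ptr ang raw 112.4 bias-corr 109.5 37.3
axis 107.63862655030233
axis 107.63862655030262
1
```

View pics/g2c.png

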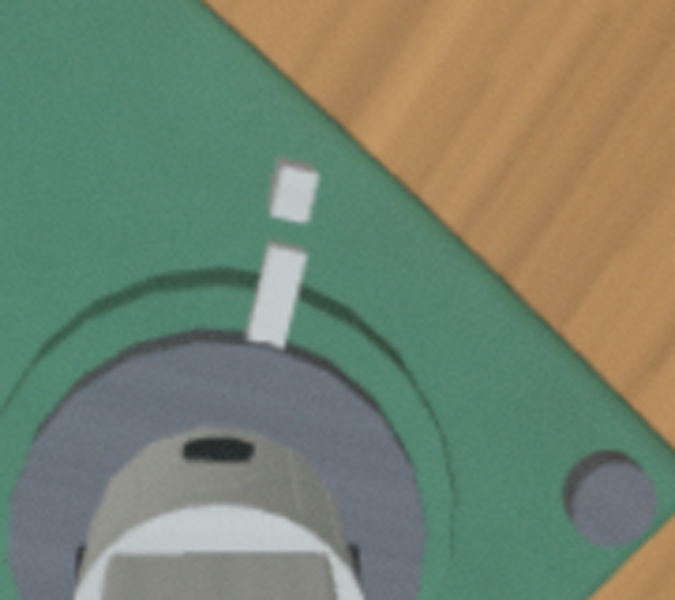

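The crop shows the pointer in line with the lock mark, within about 1°. The mark is at crop (294,190), the pointer at (276,295), and the key sits on the collar. I let go and lift clear.

Emit:
step_arm --targets '[{"angular": [0,0,0],"dp": [0,0,0],"fingers": 0.4},{"angular": [0,0,0],"dp": [0,0,0],"fingers": 0.4},{"angular": [0,0,0],"dp": [0,0,0],"fingers": 0.4},{"angular": [0,0,0],"dp": [0,0,-0.05],"fingers": 0.4},{"angular": [0,0,0],"dp": [0,0,-0.15],"fingers": 0.4},{"angular": [0,0,0],"dp": [0,0,-0.3],"fingers": 0.4},{"angular": [0,0,0],"dp": [0,0,-0.45],"fingers": 0.4},{"angular": [0,0,0],"dp": [0,0,-0.5],"fingers": 0.4}]'

```text
time: 25.85
tool_pos: [511.0, 180.3, 192.8]
tcp_rot: [179.7, 0.1, 122.2]
ft_force: [0.5, -0.2, -0.1]
finger_gap: 51.2
grip_force: 0.0
```

```bash
python3 g.py g3 scene side wrist; python3 c.py w7 key_centre key_foot lock_mark
python3 - <<'E'
from fit import *
P={n:camera_params(n) for n in ('scene','side')}
for z in (126,50): print(z,[proj(P[n],[508.95,179,z]).round(1) for n in P])
for n in P:
  for d in pinpoint(n,'key_centre')[:4]: print(n,np.round(d['at'],1),round(d['conf'],2))
print([proj(P[n],[508.95,179,88]).round(1) for n in P],[proj(P[n],[508.95,179,93]).round(1) for n in P])
E
```

```text
[511.00489772 180.34942334 192.79337236] [1.79742991e+02 8.55867454e-02 1.22220541e+02] [ 0.47228326 -0.22508667 -0.10401633] [ 0.01996727 -0.02266525  0.03449809]
scene 109.7 50 [487.3 276.4]
scene 109.7 40 [481.8 273.2]
scene 165 40 [472.5 254.6]
scene [467.8 241. ] [458 234  20  15 258] 62.3 -172.8
scene [460.2 262.4] [450 250  24  22 138] 15.6 -178.4
scene [480.2 273.3] [476 271   9   5  32] 38.1 111.6
scene [488.  276.5] [486 275   5   4  20] 50.7 107.4
side 109.7 50 [274.3 423. ]
side 109.7 40 [275.8 412.8]
side 165 40 [305.3 403.9]
side [281.7 368.1] [ 267  337   31   63 1494] 31.3 -56.2
side [276.9 413.7] [274 408   7  13  66] 39.0 111.1
side [275.3 428.5] [273 422   6  14  69] 59.3 113.0
wrist 109.7 50 [329.2 156. ]
wrist 109.7 40 [326.6 169.2]
wrist 165 40 [280.2 181.9]
wrist [328.9 155.3] [325 150   9  12  86] 50.7 110.3
wrist [314.8 226.4] [ 279  164   73  107 4490] 7.3 -61.3
wrist [391.1 213.4] [385 207  12  14  67] 61.1 35.6
wrist [385.2 217.4] [383 215   6   6  10] 56.2 32.5
wrist [322.7 282.4] [315 276  16  14 120] 56.6 -51.7
26.05 [509.0261403  179.85733424 188.67518899] [-1.79934451e+02 -2.01479206e-02  1.22221224e+02] 51.20153661919105
key_centre [315.2 235.9] 0.96 [516.7 164.3  38. ]
key_foot [317.6 219. ] 0.62 [515.8 169.4   0. ]
key_foot [316.7 207.8] 0.58 [509.5 177.8   0. ]
lock_mark [511.9 353.7] 0.94 [758.  165.5  42. ]
lock_mark [327.2 158.2] 0.81 [490.5 223.6  42. ]
126 [array([466.7, 240.6]), array([279.2, 343.4])]
50 [array([457. , 267.6]), array([282.5, 385. ])]
scene [462.3 252.6] 0.83
scene [262.  129.7] 0.67
scene [195.4 127.3] 0.65
side [461.1 226. ] 0.86
side [278.3 369.6] 0.84
side [442.4 187.3] 0.58
[array([461.7, 254.6]), array([280.9, 364.9])] [array([462.3, 252.8]), array([280.7, 362.2])]
```

```bash
python3 -c "
from bench import *
print(hand_in())"
```

```text
the job is handed in; nothing more can be done
None
```

I handed the job in: the middle steel key is fully home on the green clamp's drive, turned until the pointer stood at the lock mark (about 1° past it by my measurement), and released. The other keys and the bottle were not touched.

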